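Change the suction over at the dust manifold

ROBOT

A 7-joint arm with a two-finger parallel gripper is mounted at the origin on a cart in front of the work surface, level with it; the furniture and walls round the work are solid. World frame = base frame: x ahead of the robot, y to its left, z up, the work surface at z = 0. Lengths are in m, angles in rad, forces in N, time in s.
With the tool pointing down it reaches from about 0.4 to 0.85 m from the base axis. Payload 10.4 kg.
Tool frame: the origin (TCP) lies midway between the tips of the shut fingers; the grasp point (between the pads) lies 19 mm behind it (manip.pinch_z is the distance from the TCP to the grasp point, in m); y points along the fingers, x is the direction in which the jaws open and shut, and the axes are right-handed (so a half turn about y gives the same grasp; the last joint's range is limited). The gripper opens to 85 mm and grips with 20 to 120 N. Pads are 22 mm wide; open, the fingers measure 114 mm over their backs; the gripper's body (76 mm by 85 mm) begins 54 mm behind the grasp point. The pads swing forward as they close: fully open they stand 13 mm farther back than shut.
Start: joints at [-1.265, 0.332, -0.065, 1.46, 0.022, 1.35, -0.088], TCP at [0.202, 0.592, 0.205] pointing down, gripper open.
Joint ranges: [-2.6, 2.6], [-0.5, 2.12], [-1.47, 1.34], [0.16, 2.42], [-1.27, 4.41], [0.06, 2.06], [-2.6, 2.6]. Speed limits (rad/s): [2.22, 2.22, 2.79, 2.79, 3.14, 3.14, 3.14].

INTERFACE

Orientations are given as a unit quaternion [x, y, z, w].
In Python, from workcell import manip gives the robot as it stands.
- The arm moves only by the shell command python3 -m pendant 'ROWS' [OPENING] [FORCE]. ROWS is a JSON object of lists of equal length, an entry for each row: "offset": the shift along the tool's x, y, z scaled (see below), a list of three; "turn": the turn, a rotation vector about the tool's x, y, z scaled (see below), a list of three. A call has 1 to 12 rows; each row is the pose to reach, as a shift and turn from the pose measured when the call began, along the tool's axes at that moment; what a row does not reach only later rows make up. The controller multiplies each number of a shift by 200 mm and each number of a turn by 45 degrees. A row lasts 1/8 s, in which the tool goes at most 62.5 mm and 10.7 degrees, less where a joint would pass 70% of its speed; a pose out of reach is approached as far as the arm can. A call with a number of a shift or a turn outside -1 to 1 is refused whole. A call with a gripper value outside its range is refused whole. OPENING is the opening in per cent of the stroke, from 0 (shut) to 100 (fully open), set as the call begins (- or left out, the last holds). The fingers move at their own pace and stop on an object; FORCE is the grip in N (left out, the last holds). Time passes only in rows, so rows that repeat a pose let the fingers close. It gives the time, the measured TCP pose, the force and the opening at its end, in the units of the state.
- manip.get_obs(): the state, without advancing time (a new reading comes with each control period).
- manip.camera(name): name is "side" or "top" or "wrist"; returns (picture, depth): 400x640x3 uint8, red, green, blue; 400x640 float32, m along the optical axis (not along the pixel's ray), 0 where there is no reading.
- manip.camera_model(name): a dict with "intrinsics" (3x3 intrinsics, pixels), "R" (3x3) and "t" (3): a world point X has camera coordinates R X + t; the wrist camera has in their place "tool_from_camera" (4x4, takes a point from camera to tool coordinates, whose origin is the TCP and whose axes are the tool frame's). Camera axes: x right, y down, z forward; pixel columns grow to the right and rows downward; lengths in m; the calibration is good to about 2 mm. The wrist camera is an equidistant fisheye: a pixel r from the principal point sees the ray r / f radians off the axis. A picture is of the moment at which its call begins: read the wrist's pose just before it. camera_model takes no time and is no camera call.
- manip.hand_in(): hands the job in, once; it reports no verdict.
The state is a dict: "clock": time; "joint_pos": joint angles; "joint_velocities": joint speeds; "tau": joint torques, N m; "position": TCP position; "ee_rot": TCP orientation; "ft_force": force on the tool from outside, world axes, zero at the start; "torque": the same for the moment, N m; "grip_width": opening from 0.0 (shut) to 1.0 (fully open).
Only numpy, scipy, OpenCV 4.12 (cv2) and the standard library are available. Lean on these libraries where they do the work, as an engineer would, in place of code of your own. Each camera call takes 0.05 s, during which the arm holds its last target. There are 200 camera calls.

TASK

The dust extractor is running through the straight open socket of the manifold; bring its suction over to the port with the elbow. First push the elbow's slide gate fully open, towards you, by the back of its lip, so that the extractor never pulls against a closed manifold; then push the socket's gate fully shut. Only push the lips with the fingertips and do not pinch them, leave the gate of the capped spare port shut, and do not disturb the things standing about.

Things in the scene. Friction and masses are not known exactly. Their poses are not given: they have to be found in the camera images.
- manifold: Plywood plenum box, 124 mm deep (x), 334 mm wide (y), 105 mm high, fixed to the work surface, a grey pipe leaving its left end. Origin: centre of its underside; x points away from its front. On its top three blast gates stand in a row along y, 105 mm apart, in any order.
- gate_elbow: The blast gate whose black port is an elbow turned to the back (to be opened). Fixed aluminium body 76 mm deep (x), 78 mm wide (y), 14.5 mm high; origin: centre of its underside, on the box's top; x points straight away from its front, and its blade slides out of the front along x. The elbow reaches 81 mm above the origin, its front at x = -30 mm.
- blade_elbow (a joint): Travel of the elbow gate's blade in m: 0 = shut (blade in), 0.050 = fully open (drawn 50 mm out of the front), end stops at both; about 4 N of friction, stays where left. Starts 0 to 6 mm open. The blade is a steel plate 56 mm wide, 3 mm thick, upper face 8.5 mm above the gate's origin; shut, 54 mm of it lie free between its upright lip and the gate body.
- elbow_lip_back (a point): Rear layer of the finger lip at the front end of the elbow gate's blade. The lip is upright, 56 mm wide, 6 mm thick (a double hem), 25 mm high above the blade's upper face. Origin: centre of its rear face (the face to push on to open), 15 mm above the blade's upper face; moves with the blade. Axes as the gate's.
- elbow_lip_front (a point): Front layer of the same lip. Origin: centre of the lip's front face, 6 mm in front of the rear one.
- gate_socket: The blast gate whose black port is a straight open tube (this one is to be shut). Body, blade and lip as for gate_elbow; the tube reaches 61 mm above the origin.
- blade_socket (a joint): Travel of the socket gate's blade in m: 0 = shut, 0.050 = fully open, end stops at both, friction about 4 N. Starts 38 to 50 mm open.
- socket_lip_front (a point): Front layer of the socket gate's lip. Origin: centre of the lip's front face (the face to push on to shut), 15 mm above the blade's upper face; moves with the blade. Axes as the gate's.
- socket_lip_back (a point): Rear layer of the same lip. Origin: centre of its rear face, 6 mm behind the front one.
- gate_spare: The spare blast gate, its port closed with a low black screw cap with a bar grip across it, 47 mm high above the origin; built as the others, shut, to be left alone.
- blade_spare (a joint): Travel of the spare's blade in m: 0 = shut, where it is to stay.
- dust_port: Loose grey dust port adaptor, 129 x 110 x 96 mm high, on the work surface in front of the manifold. Origin: centre of its underside.
- tape_measure: Loose tape measure, 60 x 80 x 64 mm high, in front of the manifold. Origin: centre of its underside.
- glue_bottle: Loose cream glue bottle, 52 x 49 x 190 mm high, standing to the right of the manifold. Origin: centre of its underside.
- pencil: Loose red pencil, about 160 mm long, 8 mm high, on the work surface under the lips. Origin: centre of its underside.

How it is judged:
By the outcome, as a careful person would: the job done as asked, in the order asked, and still so for the second after the job is handed in, with the robot touching nothing.
It also fails if it takes over 48 s, if anything falls off the work surface, if the arm or the gripper's body presses on something with over 40 N, if the wrist force passes 120 N, or if a joint passes its speed limit or range.

## Working session

There is one attempt and no reset: what is moved stays moved. The work goes in short steps, Python scripts to look and compute and a shell command to move; the robot and the scene stay as the last step left them, time stands still between calls to the robot, and variables do not carry over. Pictures are saved under pics/ and viewed, about 8 in all and at most 12, crops included, and the job is handed in when it is done.

```bash
mkdir -p pics; cat > h.py <<'E'
import numpy as np, cv2
from workcell import manip
from scipy.spatial.transform import Rotation as Ro
def snap(n,f):
    o=manip.get_obs(); p,d=manip.camera(n); cv2.imwrite(f'pics/{f}.png',p[:,:,::-1]); np.savez(f'pics/{f}.npz',p=p,d=d,pos=o['position'],q=o['ee_rot']); return p,d
def world(n,d):
    m=manip.camera_model(n);K=np.array(m['intrinsics']);R=np.array(m['R']);t=np.array(m['t'])
    v,u=np.mgrid[:d.shape[0],:d.shape[1]]
    c=np.stack([(u-K[0,2])/K[0,0]*d,(v-K[1,2])/K[1,1]*d,d],-1)
    return (c-t)@R
E
python3 - <<'E'
from h import *
for n in('top','side'): snap(n,n+'0')
o=manip.get_obs();print({k:np.round(v,3) for k,v in o.items()})
for n in('top','side'):
    m=manip.camera_model(n);R=np.array(m['R']);print(n,np.round(R,2).tolist(),-R.T@np.array(m['t']))
a=np.vstack([cv2.imread('pics/top0.png'),cv2.imread('pics/side0.png')]);cv2.imwrite('pics/a0.png',cv2.resize(a,None,fx=.75,fy=.75))
E
```

```text
{'clock': np.float64(0.1), 'joint_pos': array([-1.265,  0.333, -0.065,  1.461,  0.022,  1.35 , -0.089]), 'joint_velocities': array([-0.   , -0.003, -0.   ,  0.   , -0.   ,  0.001,  0.001]), 'tau': array([ 1.0000e-03, -6.2674e+01,  4.9000e-02, -3.9242e+01,  1.6000e-02,
        7.0000e-03,  0.0000e+00]), 'position': array([0.202, 0.591, 0.204]), 'ee_rot': array([ 0.575,  0.411, -0.412, -0.575]), 'ft_force': array([ 0.355,  0.145, -0.678]), 'torque': array([-0.027, -0.002,  0.034]), 'grip_width': np.float64(1.003)}
top [[-0.0, -1.0, -0.02], [-0.99, 0.01, -0.16], [0.16, 0.02, -0.99]] [0.41619485 0.10321407 1.23024499]
side [[-1.0, 0.02, -0.02], [0.03, 0.43, -0.9], [-0.01, -0.9, -0.43]] [0.630275   0.97024277 0.51675956]
```

View pics/a0.png

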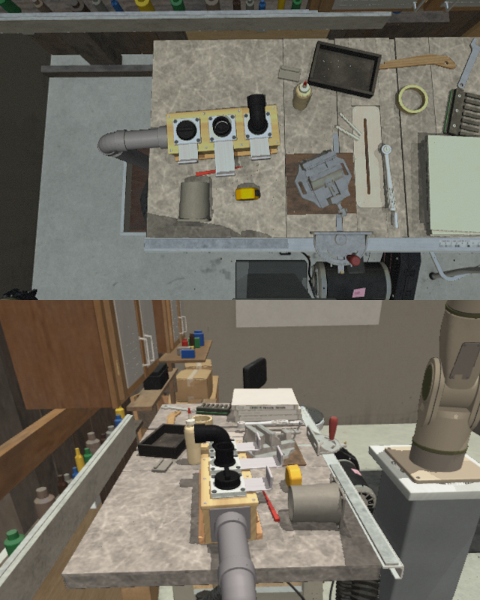

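```bash
python3 - <<'E'
from h import *
print(np.round(Ro.from_quat(manip.get_obs()['ee_rot']).as_matrix(),3), manip.pinch_z, manip.camera_model('wrist'))
z=np.load('pics/top0.npz');p,d=z['p'],z['d'];W=world('top',d)
c=cv2.resize(p[120:310,200:390,::-1],None,fx=3.1,fy=3.1,interpolation=cv2.INTER_CUBIC);cv2.imwrite('pics/c0.png',c)
np.set_printoptions(linewidth=200)
z=W[...,2]
# grid of heights (mm) over the scene
H=(z[120:310:6,200:390:6]*1000).astype(int);print(H)
for v,u in((150,230),(290,230),(150,380)):print(v,u,W[v,u])
E
```

```text
[[ 0.323 -0.    -0.946]
 [ 0.946 -0.001  0.323]
 [-0.001 -1.    -0.   ]] 0.0187 {'intrinsics': array([[309.70691629,   0.        , 322.67369183],
       [  0.        , 309.70691629, 199.26358844],
       [  0.        ,   0.        ,   1.        ]]), 'tool_from_camera': array([[ 9.99999301e-01,  2.74817591e-04, -1.15034948e-03,
         1.03513618e-03],
       [ 1.18102192e-03, -2.84140551e-01,  9.58781911e-01,
        -1.69669200e-01],
       [-6.33707996e-05, -9.58782599e-01, -2.84140677e-01,
         7.28804975e-02],
       [ 0.00000000e+00,  0.00000000e+00,  0.00000000e+00,
         1.00000000e+00]])}
[[-862    3   -1 ...    4   -5   -3]
 [-879    0   -6 ...   -2    0    0]
 [-883    0    1 ...    2    0    0]
 ...
 [   3    1    0 ...    3   -2    1]
 [  -1    0   -3 ...   -1    0   -1]
 [  -2    1    0 ...    0   -2    0]]
150 230 [ 7.37481103e-01  3.56852210e-01 -1.54845771e-04]
290 230 [0.39752275 0.347558   0.00069913]
150 380 [ 7.34375986e-01 -1.23169105e-02  4.90130066e-04]
```

View pics/c0.png

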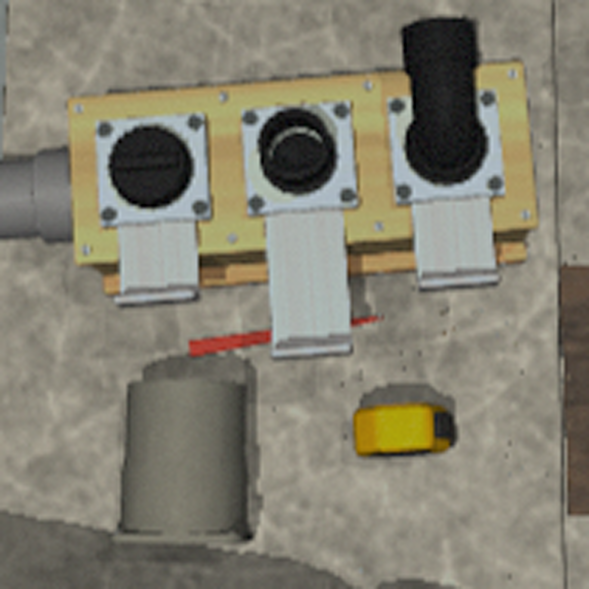

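```bash
python3 - <<'E'
from h import *
z=np.load('pics/top0.npz');p,d=z['p'].astype(int),z['d'];W=world('top',d);X,Y,Z=W[...,0],W[...,1],W[...,2]
hsv=cv2.cvtColor(z['p'],cv2.COLOR_RGB2HSV)
roi=(X>.4)&(X<.8)&(Y>0)&(Y<.4)
def rect(m,n):
    r=cv2.minAreaRect((W[m][:,:2]).astype(np.float32)*1000);print(n,m.sum(),np.round(r[0],1),np.round(r[1],1),round(r[2],2),'z',np.round(np.percentile(Z[m],[5,50,95]),4))
top=roi&(Z>.098)&(Z<.135)
n,l,s,_=cv2.connectedComponentsWithStats(top.astype(np.uint8));i=1+np.argmax(s[1:,4])
rect(roi&(Z>.099)&(Z<.111)&(hsv[...,1]>70),'box')
white=roi&(hsv[...,1]<50)&(Z>.1)&(Z<.15)&(hsv[...,2]>120)
n,l,s,_=cv2.connectedComponentsWithStats(white.astype(np.uint8))
for i in range(1,n):
    if s[i,4]>30: rect(l==i,f'white{i} {s[i]}')
lip=white&(Z>.127)
n,l,s,_=cv2.connectedComponentsWithStats(lip.astype(np.uint8))
for i in range(1,n):
    if s[i,4]>8: rect(l==i,f'lip{i} {s[i]}')
# object heights
for nm,m in (('tape',roi&(hsv[...,0]>20)&(hsv[...,0]<32)&(hsv[...,1]>180)&(X<.56)),('dust',roi&(Z>.03)&(X<.55)&(Y>.2)&(hsv[...,1]<90))): rect(m,nm)
# lip pixel columns: print image-row profile in socket lip
for u in (283,300,310):
  print(u,[(v,tuple(p[v,u]),int(Z[v,u]*1000),int(X[v,u]*1000)) for v in range(205,238,1)][:33:1] if u==300 else '')
E
```

```text
box 3085 [646.8 184. ] [147.1 334.3] 4.19 z [0.101  0.1046 0.1082]
white3 [ 325  148   38   65 1170] 1170 [636.4  77.6] [146.7  79.9] 3.8 z [0.1098 0.1154 0.1423]
white5 [ 278  153   38   82 1725] 1725 [608.7 181.8] [186.4  80.1] 4.3 z [0.1094 0.1145 0.123 ]
white9 [ 231  156   37   63 1166] 1166 [624.1 289.1] [142.2  82.4] 4.6 z [0.1094 0.1162 0.1428]
lip6 [335 209  26   4  62] 62 [566.1  72.8] [ 5.5 53.3] 4.3 z [0.1423 0.1453 0.1488]
lip7 [237 214  26   5  64] 64 [556.  281.9] [ 5.3 54.6] 4.6 z [0.141  0.1446 0.1485]
lip8 [287 231  26   4  63] 63 [518.8 174.6] [ 5.4 53.1] 3.54 z [0.1412 0.1451 0.1475]
tape 410 [463.7 116.6] [70.2 69.3] 60.34 z [0.0455 0.0601 0.0656]
dust 1863 [475.1 258.7] [111.1 156.4] 86.01 z [0.0623 0.0867 0.095 ]
283 
300 [(205, (np.int64(171), np.int64(178), np.int64(173)), 111, 582), (206, (np.int64(171), np.int64(177), np.int64(174)), 113, 580), (207, (np.int64(172), np.int64(180), np.int64(175)), 114, 577), (208, (np.int64(171), np.int64(175), np.int64(172)), 111, 576), (209, (np.int64(172), np.int64(176), np.int64(173)), 116, 573), (210, (np.int64(173), np
[... 1067 characters left out ...]
7, (np.int64(173), np.int64(185), np.int64(182)), 116, 533), (228, (np.int64(151), np.int64(158), np.int64(158)), 112, 531), (229, (np.int64(123), np.int64(122), np.int64(120)), 112, 529), (230, (np.int64(122), np.int64(121), np.int64(118)), 113, 527), (231, (np.int64(135), np.int64(134), np.int64(131)), 116, 524), (232, (np.int64(165), np.int64(173), np.int64(176)), 146, 519), (233, (np.int64(165), np.int64(173), np.int64(180)), 143, 518), (234, (np.int64(116), np.int64(117), np.int64(118)), 148, 515), (235, (np.int64(101), np.int64(98), np.int64(89)), 127, 515), (236, (np.int64(133), np.int64(129), np.int64(118)), -1, 524), (237, (np.int64(137), np.int64(132), np.int64(121)), -2, 522)]
310
```

Spare is on the left, socket in the middle, elbow on the right. Yaw is about 4.2°. Lip centres: elbow (566, 73) mm, open about 5 mm; socket (519, 175) mm. I'm starting to move.

```bash
cat >> h.py <<'E'
def to(xyz,yaw=4.2):
    o=manip.get_obs();R=Ro.from_quat(o['ee_rot']).as_matrix();a=np.radians(yaw)
    z=-np.array([np.cos(a),np.sin(a),0]);y=np.array([0,0,-1.]);D=np.c_[np.cross(y,z),y,z]
    print('at',np.round(o['position'],4),'clk',o['clock'],'f',np.round(o['ft_force'],1),'off',np.round(R.T@(np.array(xyz)-o['position'])/.2,3),'turn',np.round(Ro.from_matrix(R.T@D).as_rotvec()/np.pi*4,3))
E
python3 -m pendant '{"offset":[[-0.1,-0.27,-0.15],[-0.25,-0.27,-0.38],[-0.4,-0.27,-0.6],[-0.55,-0.27,-0.8],[-0.67,-0.27,-0.97],[-0.67,-0.27,-0.97]],"turn":[[0,-0.15,0],[0,-0.3,0],[0,-0.45,0],[0,-0.51,0],[0,-0.51,0],[0,-0.51,0]]}' 0 20
python3 -c "
from h import *
to([.46,.2,.26])"
```

```text
clock: 0.85
position: [0.3446, 0.3988, 0.2587]
ee_rot: [-0.484, -0.516, 0.517, 0.483]
ft_force: [0.3, 0.9, -0.3]
grip_width: -0.001
at [0.3446 0.3988 0.2587] clk 0.85 f [ 0.3  0.9 -0.3] off [-1.03  -0.004 -0.51 ] turn [ 0.    -0.01  -0.002]
```

```bash

python3 -m pendant '{"offset":[[-0.25,0,-0.15],[-0.5,0,-0.3],[-0.75,0,-0.45],[-0.98,0,-0.6],[-0.98,0,-0.6]],"turn":[[0,-0.01,0],[0,-0.01,0],[0,-0.01,0],[0,-0.01,0],[0,-0.01,0]]}'
python3 -c "
from h import *
to([.592,.075,.23])"
```

```text
clock: 1.48
position: [0.4792, 0.2076, 0.2589]
ee_rot: [-0.484, -0.516, 0.517, 0.482]
ft_force: [-0.8, 1.1, -0.2]
grip_width: 0.004
at [0.4792 0.2076 0.2589] clk 1.475 f [-0.8  1.1 -0.2] off [-0.699  0.147 -0.518] turn [ 0.001 -0.008 -0.004]
```

```bash

python3 -m pendant '{"offset":[[-0.2,0,-0.15],[-0.4,0.05,-0.3],[-0.6,0.1,-0.45],[-0.7,0.15,-0.52],[-0.7,0.15,-0.52]],"turn":[[0,-0.01,0],[0,-0.01,0],[0,-0.01,0],[0,-0.01,0],[0,-0.01,0]]}'
python3 - <<'E'
from h import *
to([.592,.075,.23])
p,_=snap('wrist','w1');p2,_=snap('side','s1')
a=np.vstack([p[:,:,::-1][60:400,60:580],cv2.resize(p2[180:320,230:420,::-1],(520,383))]);print(a.shape)
cv2.imwrite('pics/w1v.png',cv2.resize(a,None,fx=.82,fy=.82))
E
```

```text
clock: 2.1
position: [0.5923, 0.0746, 0.2279]
ee_rot: [-0.482, -0.517, 0.52, 0.481]
ft_force: [-0.5, 0.8, 0.1]
grip_width: 0.002
at [0.5923 0.0746 0.2279] clk 2.1 f [-0.5  0.8  0.1] off [ 0.002 -0.01   0.001] turn [-0.003  0.001 -0.005]
(723, 520, 3)
```

View pics/w1v.png

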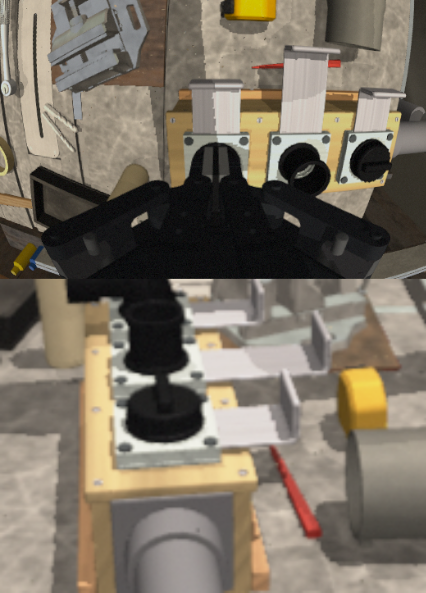

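```bash
cat >> h.py <<'E'
def wpts(f):
    z=np.load(f'pics/{f}.npz');m=manip.camera_model('wrist');K=np.array(m['intrinsics']);T=np.array(m['tool_from_camera']);d=z['d']
    v,u=np.mgrid[:400,:640];a=(u-K[0,2])/K[0,0];b=(v-K[1,2])/K[1,1];r=np.hypot(a,b)+1e-9
    s=np.tan(r)/r*d;c=np.stack([a*s,b*s,d],-1)
    return (c@T[:3,:3].T+T[:3,3])@Ro.from_quat(z['q']).as_matrix().T+z['pos'],z['p'],d
E
python3 - <<'E'
from h import *
W,p,d=wpts('w1');X,Y,Z=np.moveaxis(W,-1,0)
hsv=cv2.cvtColor(p,cv2.COLOR_RGB2HSV)
for n,(x0,y0) in dict(el=(.566,.073),so=(.519,.175),sp=(.556,.282)).items():
    m=(abs(X-x0)<.02)&(abs(Y-y0)<.05)&(d>0)
    lp=m&(Z>.128)&(Z<.155);bl=m&(Z>.105)&(Z<.118)&(X>x0+.008)
    if lp.sum()>5:
        r=cv2.minAreaRect(W[lp][:,:2].astype(np.float32)*1000);print(n,lp.sum(),np.round(r[0],1),np.round(r[1],1),round(r[2],1),'z',np.round(np.percentile(Z[lp],[2,50,98]),4),'blade z',np.median(Z[bl]))
        c=int(np.median(np.nonzero(lp)[1]))
        print([(v,int(1000*X[v,c]),int(1000*Z[v,c]),int(hsv[v,c,2])) for v in np.nonzero(m[:,c])[0]])
W,p,d=world('side',np.load('pics/s1.npz')['d']),0,0
X,Y,Z=np.moveaxis(W,-1,0)
for n,(x0,y0) in dict(el=(.566,.073),so=(.519,.175),sp=(.556,.282)).items():
    m=(abs(X-x0)<.02)&(abs(Y-y0)<.045)&(Z>.12)&(Z<.16)
    if m.sum()>5: print('side',n,m.sum(),np.round(np.percentile(X[m],[2,50,98])*1000,1),np.round(np.percentile(Y[m],[2,98])*1000,1),np.round(np.percentile(Z[m],[50,90,98])*1000,1))
E
```

```text
el 703 [564.3  73.4] [ 6.9 55.2] 4.4 z [0.1301 0.1458 0.1482] blade z 0.11450515647952555
[(np.int64(131), 546, 0, 170), (np.int64(132), 547, 0, 170), (np.int64(133), 548, 0, 167), (np.int64(134), 550, 1, 168), (np.int64(135), 551, 0, 170), (np.int64(137), 554, 0, 179), (np.int64(138), 555, 0, 184), (np.int64(139), 556, -1, 185), (np.int64(140), 557, 0, 185), (np.int64(141), 559, 0, 186), (np.int64(142), 560, 0, 188), (np.int64(143), 561, 1, 185), (np.int64(144), 562, 1, 185), (np.int64(145), 564, 0, 180), (np.int64(146), 565, 0, 181), (np.int64(147), 566, 1, 189), (np.int64(148), 568, 0, 196), (np.int64(149), 569, 0, 197), (np.int64(150), 570, 2, 200), (np.int64(151), 572, 0, 201), (np.int64(152), 573, 1, 200), (np.int64(153), 574, 0, 196), (np.int64(154), 576, 0, 190), (np.int64(155), 576, 2, 175), (np.int64(156), 561, 116, 137), (np.int64(157), 561, 124, 98), (np.int64(158), 561, 130, 91), (np.int64(159), 561, 137, 92), (np.int64(160), 561, 138, 102), (np.int64(161), 561, 143, 124), (np.int64(162), 562, 146, 167), (np.int64(163), 562, 147, 188), (np.int64(164), 563, 147, 204), (np
[... 5091 characters left out ...]
(175), 554, 147, 210), (np.int64(176), 555, 147, 206), (np.int64(177), 556, 146, 176), (np.int64(178), 557, 144, 121), (np.int64(179), 563, 113, 134), (np.int64(180), 564, 113, 135), (np.int64(181), 565, 115, 199), (np.int64(182), 566, 113, 203), (np.int64(183), 567, 115, 202), (np.int64(184), 568, 114, 203), (np.int64(185), 569, 113, 201), (np.int64(186), 570, 113, 203), (np.int64(187), 572, 113, 202), (np.int64(188), 573, 114, 200), (np.int64(189), 574, 114, 198), (np.int64(190), 575, 114, 201)]
side el 104 [559.8 565.  568.9] [ 45.7 102.2] [136.9 146.4 147.3]
side so 153 [511.9 517.8 521.2] [149.9 203.4] [136.9 146.4 147.4]
side sp 176 [549.7 554.9 558.4] [257.9 310.6] [137.9 146.5 147.3]
```

All three views put the lip tops at z = 0.146, a little above the listing, and the blade at 0.114. The spare lip serves as the zero, which makes the elbow about 5 mm open and the socket about 45 mm open. Next I descend behind the elbow lip.

```bash

python3 -m pendant '{"offset":[[0.005,0.05,0.025],[0.005,0.2,0.025],[0.005,0.35,0.025],[0.005,0.47,0.025],[0.005,0.53,0.025],[0.005,0.53,0.025]],"turn":[[0,0,0],[0,0,0],[0,0,0],[0,0,0],[0,0,0],[0,0,0]]}'
python3 - <<'E'
from h import *
to([.534,.071,.122])
p2,_=snap('side','s2');p,_=snap('top','t2')
a=np.hstack([cv2.resize(p2[170:300,250:420,::-1],(510,390)),cv2.resize(p[120:250,300:390,::-1],(270,390))])
cv2.imwrite('pics/s2v.png',a)
E
```

```text
clock: 2.95
position: [0.5861, 0.078, 0.1228]
ee_rot: [-0.48, -0.518, 0.52, 0.48]
ft_force: [-0.1, -0.2, -0.4]
grip_width: 0.001
at [0.5861 0.078  0.1228] clk 2.95 f [-0.1 -0.2 -0.4] off [-0.014  0.004  0.262] turn [-0.002  0.006 -0.003]
```

View pics/s2v.png

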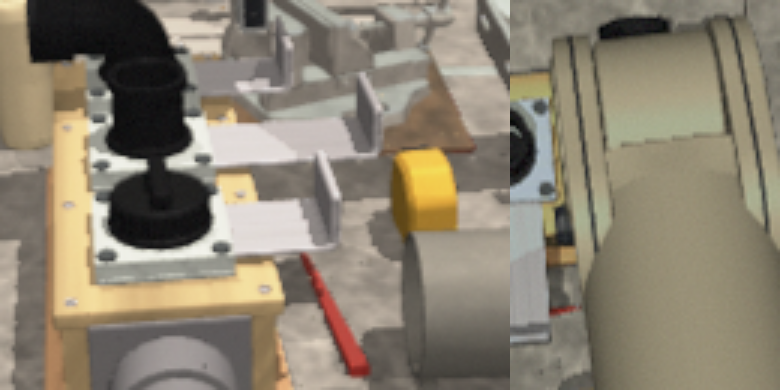

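```bash

python3 -m pendant '{"offset":[[-0.005,0,0.03],[-0.01,0,0.06],[-0.01,0,0.09],[-0.01,0,0.12],[-0.01,0,0.15],[-0.01,0,0.18],[-0.01,0,0.2],[-0.01,0,0.22],[-0.01,0,0.22]],"turn":[[0,0,0],[0,0,0],[0,0,0],[0,0,0],[0,0,0],[0,0,0],[0,0,0],[0,0,0],[0,0,0]]}'
python3 - <<'E'
from h import *
to([.534,.071,.122])
W,p,d=0,0,0
_,d=snap('side','s3');X,Y,Z=np.moveaxis(world('side',d),-1,0)
m=(abs(Y-.073)<.04)&(Z>.13)&(Z<.16)&(X>.49)&(X<.6)
print(m.sum(),np.round(np.percentile(X[m],[2,25,50,75,98])*1000,1))
E
```

```text
clock: 4.18
position: [0.5433, 0.0723, 0.1241]
ee_rot: [-0.481, -0.519, 0.519, 0.48]
ft_force: [-0.2, 0.1, -1.1]
grip_width: -0.003
at [0.5433 0.0723 0.1241] clk 4.175 f [-0.2  0.1 -1.1] off [-0.003  0.011  0.047] turn [ 0.001  0.005 -0.003]
109 [533.4 550.  562.1 565.6 568.9]
```

```bash

python3 - <<'E'
from h import *
p2=np.load('pics/s3.npz')['p'];p,_=snap('wrist','w3')
a=np.hstack([cv2.resize(p2[150:260,310:420,::-1],(400,400)),cv2.resize(p[100:300,220:420,::-1],(400,400))])
cv2.imwrite('pics/s3v.png',a)
E
```

```text
(no output)
```

View pics/s3v.png

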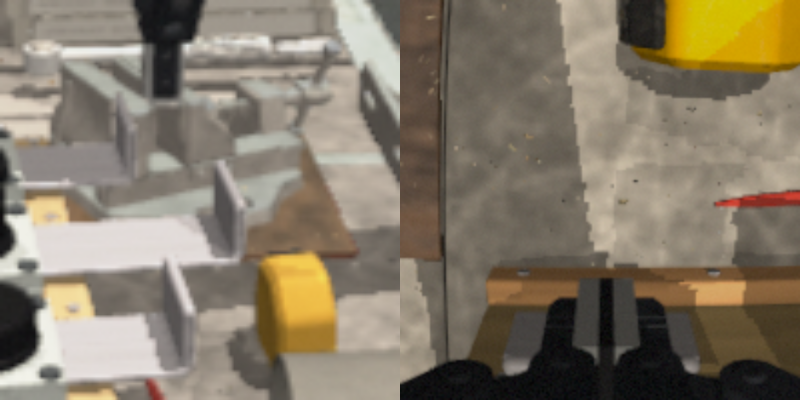

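```bash

python3 - <<'E'
from h import *
for f in('s2','s3'):
    z=np.load(f'pics/{f}.npz');d=z['d'];p=z['p'];P=world('side',d);X,Y,Z=np.moveaxis(P,-1,0);x0=z['pos'][0];print(z['pos'])
    m=(abs(Y-.075)<.04)&(Z>.1)&(abs(X-x0)<.014)&(d>0)&(Z<.26)
    for zz in np.arange(.11,.26,.01):
        k=m&(abs(Z-zz)<.005)
        if k.sum()>2:print(round(zz,3),k.sum(),np.round(np.percentile(X[k],[5,50,95]),4),np.round(np.percentile(Y[k],[5,50,95]),4),p[k].mean(0).round())
W,p,d=wpts('w3');X,Y,Z=np.moveaxis(W,-1,0)
for v in range(225,290,6):print(v,[(np.round(W[v,u]*1000).astype(int).tolist()) for u in(312,320,334)])
print(np.array(manip.get_obs()['position']))
E
```

```text
[0.58609526 0.07797541 0.12275962]
0.11 136 [0.5736 0.5863 0.599 ] [0.0486 0.0789 0.1022] [156. 150. 147.]
0.12 22 [0.575  0.5864 0.5955] [0.0496 0.0664 0.0933] [142. 135. 133.]
0.15 22 [0.5756 0.5857 0.5941] [0.0809 0.0837 0.086 ] [119. 116. 112.]
0.16 47 [0.5754 0.5861 0.5959] [0.0804 0.0882 0.092 ] [64. 64. 63.]
0.17 43 [0.5754 0.5861 0.5959] [0.0823 0.0881 0.0923] [64. 64. 63.]
0.18 54 [0.5756 0.5861 0.5958] [0.0824 0.0889 0.0927] [60. 59. 59.]
0.19 22 [0.5779 0.587  0.5986] [0.0685 0.091  0.0947] [45. 45. 45.]
0.2 64 [0.5736 0.585  0.5979] [0.0738 0.1074 0.1116] [35. 35. 37.]
0.21 21 [0.5752 0.5948 0.598 ] [0.0928 0.1049 0.1117] [26. 26. 28.]
0.22 22 [0.594 0.596 0.6  ] [0.0723 0.0947 0.0975] [26. 27. 29.]
0.23 18 [0.5894 0.5979 0.5999] [0.0926 0.0963 0.1013] [27. 27. 29.]
0.24 42 [0.5734 0.5925 0.5999] [0.095  0.1064 0.1123] [31. 31. 32.]
0.25 31 [0.5746 0.5958 0.5998] [0.0722 0.0984 0.1148] [27. 27. 29.]
0.26 22 [0.5794 0.5967 0.5995] [0.0548 0.0925 0.1139] [32. 33. 34.]
[0.54325472 0.07232929 0.12411657]
0.15 16 [0.5334 0.5409 0.5501] [0.0762 0.0777 0.0794] [129. 125. 120.]
0
[... 648 characters left out ...]
 0.1082 0.1138] [43. 43. 44.]
0.26 49 [0.5321 0.5487 0.5561] [0.0636 0.1088 0.114 ] [49. 49. 50.]
225 [[586, 65, 1], [585, 73, 0], [584, 88, 0]]
231 [[592, 66, 2], [591, 74, 2], [590, 88, 1]]
237 [[594, 66, 11], [593, 74, 13], [592, 88, 12]]
243 [[533, 68, 159], [532, 71, 160], [532, 78, 160]]
249 [[532, 68, 168], [532, 71, 167], [532, 78, 167]]
255 [[533, 68, 173], [532, 72, 172], [532, 78, 173]]
261 [[533, 68, 178], [532, 72, 178], [532, 77, 178]]
267 [[532, 68, 185], [532, 72, 184], [531, 77, 185]]
273 [[532, 69, 189], [532, 72, 188], [531, 77, 189]]
279 [[531, 69, 195], [535, 72, 188], [531, 77, 195]]
285 [[532, 69, 198], [537, 72, 189], [531, 77, 198]]
[0.54353069 0.07231981 0.12413667]
```

The side and wrist depths both show the fingertips ending at z ≈ 0.148, about 24 mm above the reported TCP. They passed just over the lip and nothing moved. I need to go about 22 mm lower, so first I check the gripper's clearance to the elbow.

```bash

python3 - <<'E'
from h import *
z=np.load('pics/top0.npz');P=world('top',z['d']);X,Y,Z=np.moveaxis(P,-1,0)
z1=np.load('pics/side0.npz');Q=world('side',z1['d'])
for n,A in(('top',P),('side',Q)):
    s=A[...,0]*.9973+A[...,1]*.0732;t=-A[...,0]*.0732+A[...,1]*.9973
    for lo in(.13,.145,.16,.175,.19):
        k=(abs(t-.032)<.03)&(A[...,2]>lo)&(A[...,2]<lo+.015)&(s>.59)&(s<.8)
        if k.sum()>5:print(n,lo,k.sum(),np.round(np.percentile(s[k],[0,2,98]),3))
z=np.load('pics/s3.npz');A=world('side',z['d']);s=A[...,0]*.9973+A[...,1]*.0732;t=-A[...,0]*.0732+A[...,1]*.9973
tc=z['pos'];s0=tc[0]*.9973+tc[1]*.0732
for lo in np.arange(.14,.32,.01):
    k=(abs(t-.03)<.12)&(A[...,2]>lo)&(A[...,2]<lo+.01)&(abs(s-s0)<.09)&(z['p'].max(-1)<110)
    if k.sum()>5:print(round(lo,3),k.sum(),np.round((np.percentile(s[k],[1,5,95,99])-s0)*1000),np.round(np.percentile(t[k],[2,98])*1000))
# same from wrist w3 tip row
E
```

```text
top 0.13 108 [0.645 0.645 0.676]
top 0.145 114 [0.65  0.651 0.715]
top 0.16 347 [0.658 0.659 0.742]
top 0.175 533 [0.672 0.676 0.743]
side 0.13 117 [0.644 0.645 0.74 ]
side 0.145 298 [0.648 0.652 0.74 ]
side 0.16 338 [0.656 0.66  0.741]
side 0.175 287 [0.669 0.674 0.742]
0.14 9 [-17. -17.  24.  24.] [ 21. 149.]
0.15 18 [-9. -7. 10. 10.] [27. 44.]
0.16 45 [-8. -8. 10. 10.] [27. 48.]
0.17 51 [-8. -8. 10. 10.] [26. 47.]
0.18 43 [-9. -8. 10. 10.] [27. 47.]
0.19 34 [-10.  -9.  12.  12.] [13. 63.]
0.2 70 [-13. -11.  11.  12.] [ 5. 71.]
0.21 59 [-13. -12.  15.  16.] [26. 81.]
0.22 82 [-12. -10.  16.  16.] [21. 88.]
0.23 107 [-16. -13.  16.  16.] [22. 94.]
0.24 100 [-18. -16.  18.  18.] [24. 94.]
0.25 100 [-17. -11.  18.  18.] [20. 74.]
0.26 82 [-11.  -9.  10.  10.] [14. 74.]
0.27 72 [-21. -11.  25.  32.] [46. 72.]
0.28 187 [-34. -29.  34.  36.] [39. 71.]
0.29 199 [-34. -30.  34.  36.] [37. 71.]
0.3 199 [-37. -31.  34.  36.] [38. 71.]
0.31 219 [-36. -30.  35.  36.] [35. 72.]
```

```bash

python3 -m pendant '{"offset":[[0,-0.1,0],[0,-0.1,-0.1],[0,-0.1,-0.205],[0,-0.1,-0.21],[0,0,-0.21],[0,0.07,-0.21],[0,0.11,-0.21],[0,0.11,-0.21]],"turn":[[0,0,0],[0,0,0],[0,0,0],[0,0,0],[0,0,0],[0,0,0],[0,0,0],[0,0,0]]}'
python3 -c "
from h import *
to([.534,.071,.1])"
```

```text
clock: 5.28
position: [0.585, 0.0755, 0.1018]
ee_rot: [-0.481, -0.518, 0.52, 0.48]
ft_force: [-0.1, 0.1, 0.3]
grip_width: 0.004
at [0.585  0.0755 0.1018] clk 5.275 f [-0.1  0.1  0.3] off [-0.003  0.009  0.256] turn [-0.     0.005 -0.003]
```

```bash

python3 -m pendant '{"offset":[[0,0,0.03],[0,0,0.06],[0,0,0.09],[0,0,0.12]],"turn":[[0,0,0],[0,0,0],[0,0,0],[0,0,0]]}'
python3 - <<'E'
from h import *
to([.534,.071,.1])
_,d=snap('side','s4');X,Y,Z=np.moveaxis(world('side',d),-1,0)
m=(abs(Y-.073)<.04)&(Z>.13)&(Z<.146)&(X>.49)&(X<.6)
print(m.sum(),np.round(np.percentile(X[m],[2,25,50,75,98])*1000,1))
E
```

```text
clock: 5.78
position: [0.5612, 0.0736, 0.1023]
ee_rot: [-0.481, -0.519, 0.519, 0.479]
ft_force: [5.4, 0.5, 0.2]
grip_width: 0.001
at [0.5612 0.0736 0.1023] clk 5.775 f [5.4 0.5 0.2] off [-0.003  0.011  0.136] turn [ 0.002  0.005 -0.003]
104 [541.4 547.4 554.8 563.8 570.9]
```

```bash

python3 -m pendant '{"offset":[[0,0,0.03],[0,0,0.06],[0,0,0.09],[0,0,0.11],[0,0,0.12]],"turn":[[0,0,0],[0,0,0],[0,0,0],[0,0,0],[0,0,0]]}'
python3 -m pendant '{"offset":[[0,0,0.01],[0,0,0.02],[0,0,0.025],[0,0,0.025]],"turn":[[0,0,0],[0,0,0],[0,0,0],[0,0,0]]}'
python3 -c "
from h import *
to([.534,.071,.1])"
```

```text
clock: 6.45
position: [0.5363, 0.0718, 0.1022]
ee_rot: [-0.481, -0.519, 0.519, 0.48]
ft_force: [4.3, 0.3, -1.3]
grip_width: 0.005
clock: 6.95
position: [0.5345, 0.0716, 0.1026]
ee_rot: [0.483, 0.52, -0.517, -0.478]
ft_force: [19.9, 1.0, -13.9]
grip_width: 0.004
at [0.5345 0.0716 0.1026] clk 6.95 f [ 19.9   1.  -13.9] off [-0.003  0.013  0.003] turn [ 0.01   0.005 -0.003]
```

```bash

python3 -m pendant '{"offset":[[0,0,-0.05],[0,0,-0.07],[0,-0.15,-0.07],[0,-0.4,-0.07],[0,-0.4,-0.07]],"turn":[[0,0,0],[0,0,0],[0,0,0],[0,0,0],[0,0,0]]}'
python3 - <<'E'
from h import *
to([.491,.1725,.18])
_,d=snap('side','s5');p,_=snap('wrist','w5');X,Y,Z=np.moveaxis(world('side',d),-1,0)
W,_,_=wpts('w5')
for n,A in(('side',world('side',d)),('wrist',W)):
  s=A[...,0]*.9973+A[...,1]*.0732;t=-A[...,0]*.0732+A[...,1]*.9973
  for g,t0 in(('el',.032),('so',.136),('sp',.241)):
    m=(abs(t-t0)<.035)&(A[...,2]>.125)&(A[...,2]<.155)&(s>.48)&(s<.6)
    if m.sum()>5: print(n,g,m.sum(),np.round(np.percentile(s[m],[2,50,98])*1000,1))
E
```

```text
clock: 7.58
position: [0.5494, 0.073, 0.1863]
ee_rot: [0.483, 0.522, -0.516, -0.477]
ft_force: [0.3, -0.0, -0.9]
grip_width: -0.003
at [0.5494 0.073  0.1863] clk 7.575 f [ 0.3 -0.  -0.9] off [0.519 0.028 0.253] turn [ 0.016  0.005 -0.001]
side el 94 [520.9 525.6 526.7]
side so 129 [525.3 530.1 531.1]
side sp 149 [570.7 574.9 576.2]
wrist el 1042 [520.5 521.9 526.4]
wrist so 897 [524.8 526.2 531. ]
wrist sp 637 [569.7 570.8 575. ]
```

```bash

python3 -m pendant '{"offset":[[0.15,0,0.1],[0.3,0,0.2],[0.45,0,0.255],[0.52,0,0.255],[0.52,0.15,0.255],[0.52,0.3,0.255],[0.52,0.38,0.255],[0.52,0.42,0.255],[0.52,0.42,0.255]],"turn":[[0.016,0,0],[0.016,0,0],[0.016,0,0],[0.016,0,0],[0.016,0,0],[0.016,0,0],[0.016,0,0],[0.016,0,0],[0.016,0,0]]}'
python3 -c "
from h import *
to([.491,.1725,.1])"
```

```text
clock: 8.8
position: [0.4894, 0.1723, 0.0981]
ee_rot: [-0.48, -0.517, 0.521, 0.481]
ft_force: [0.3, -0.2, 0.5]
grip_width: 0.002
at [0.4894 0.1723 0.0981] clk 8.8 f [ 0.3 -0.2  0.5] off [ 0.001 -0.009 -0.008] turn [-0.007  0.005 -0.003]
```

```bash

python3 -m pendant '{"offset":[[0,-0.005,-0.03],[0,-0.01,-0.06],[0,-0.01,-0.09],[0,-0.01,-0.12],[0,-0.01,-0.15],[0,-0.01,-0.18],[0,-0.01,-0.21],[0,-0.01,-0.24],[0,-0.01,-0.26],[0,-0.01,-0.27]],"turn":[[0,0,0],[0,0,0],[0,0,0],[0,0,0],[0,0,0],[0,0,0],[0,0,0],[0,0,0],[0,0,0],[0,0,0]]}'
python3 -m pendant '{"offset":[[0,0,-0.01],[0,0,-0.02],[0,0,-0.03],[0,0,-0.035],[0,0,-0.035]],"turn":[[0,0,0],[0,0,0],[0,0,0],[0,0,0],[0,0,0]]}'
python3 -c "
from h import *
to([.55,.177,.1])"
```

```text
clock: 10.05
position: [0.5435, 0.1765, 0.0998]
ee_rot: [-0.48, -0.517, 0.521, 0.481]
ft_force: [-4.0, -0.3, 2.0]
grip_width: 0.001
clock: 10.68
position: [0.5483, 0.1768, 0.0995]
ee_rot: [-0.478, -0.516, 0.522, 0.482]
ft_force: [-15.3, -1.9, 10.2]
grip_width: -0.0
at [0.5483 0.1768 0.0995] clk 10.675 f [-15.3  -1.9  10.2] off [ 0.    -0.003 -0.008] turn [-0.013  0.005 -0.003]
```

```bash

python3 -m pendant '{"offset":[[0,0,0.05],[0,0,0.08],[0,-0.15,0.08],[0,-0.4,0.08],[0,-0.6,0.2],[0,-0.6,0.4],[0,-0.6,0.4]],"turn":[[0,0,0],[0,0,0],[0,0,0],[0,0,0],[0,0,0],[0,0,0],[0,0,0]]}'
python3 - <<'E'
from h import *
to([.491,.1725,.18])
ps,d=snap('side','s6');p,_=snap('wrist','w6')
W,_,_=wpts('w6')
for n,A in(('side',world('side',d)),('wrist',W)):
  s=A[...,0]*.9973+A[...,1]*.0732;t=-A[...,0]*.0732+A[...,1]*.9973
  for g,t0 in(('el',.032),('so',.136),('sp',.241)):
    m=(abs(t-t0)<.035)&(A[...,2]>.125)&(A[...,2]<.155)&(s>.48)&(s<.6)
    if m.sum()>5: print(n,g,m.sum(),np.round(np.percentile(s[m],[2,50,98])*1000,1))
a=np.hstack([cv2.resize(ps[150:350,200:480,::-1],(560,400)),cv2.resize(p[40:400,200:440,::-1],(240,360))[:,:] if 0 else cv2.resize(p[60:360,60:580,::-1],(0,0),fx=.45,fy=.45).repeat(1,0) if 0 else np.zeros((400,1,3),np.uint8)])
b=cv2.resize(p[20:400,60:580,::-1],(560,400))[:190] if 0 else cv2.resize(p[:,:,::-1],(560,350))[:200]
cv2.imwrite('pics/f.png',np.vstack([a[:,:560],b]))
E
```

```text
clock: 11.55
position: [0.4685, 0.1713, 0.2212]
ee_rot: [-0.478, -0.517, 0.522, 0.482]
ft_force: [0.5, 0.3, 0.1]
grip_width: 0.0
at [0.4685 0.1713 0.2212] clk 11.55 f [0.5 0.3 0.1] off [-0.003  0.205 -0.114] turn [-0.011  0.007 -0.001]
side el 92 [520.5 525.7 526.6]
side so 117 [570.1 575.2 576.4]
side sp 153 [570.8 575.1 576.1]
wrist el 789 [520.1 521.2 525.2]
wrist sp 571 [569.4 570.5 574.7]
```

View pics/f.png

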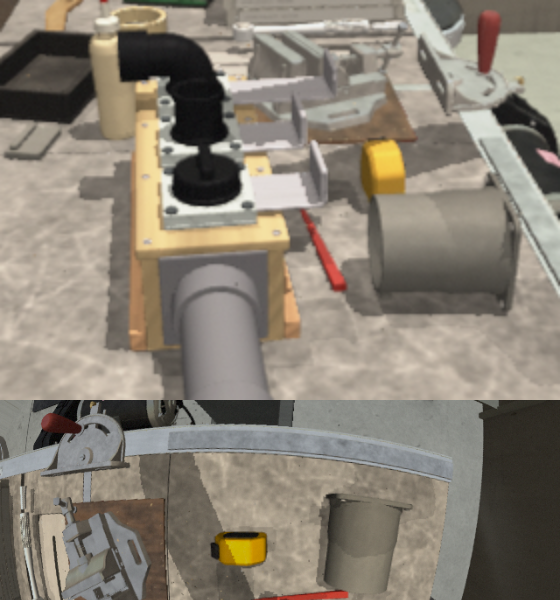

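Both blades read at their stops: the elbow lip (330, 75) is fully out, and the socket lip (298, 120) is in line with the spare. The dust port, tape, pencil and bottle haven't moved.

```bash
python3 -c "
from workcell import manip
print(manip.hand_in())"
```

```text
the job is handed in; nothing more can be done
None
```

The elbow's gate is fully open and the socket's gate fully shut, done in that order by pushing the lips with closed fingertips. I handed the job in at about 11.6 s on the robot's clock; no verdict was reported.

- **First pass missed:** my first push went over the elbow lip without touching it. The cameras showed the fingertips ending about 24 mm above the reported TCP, and the lip tops at 146 mm where the listing works out to about 138.5 mm. I went about 22 mm lower and repeated the push.
- **Elbow gate:** pushed until it met its stop at about 20 N. The lip measured 49.1 to 49.5 mm out from the spare's lip against a nominal 50 mm, which is within the camera error.
- **Socket gate:** pushed until it met its stop at about 15 N. The side camera puts its lip level with the spare's within about 0.5 mm; the wrist camera did not see this lip on the last check.
- **Everything else:** the spare's lip reads where it was. By eye in the last side and wrist pictures, the dust port, tape measure, pencil and glue bottle have not moved. The arm ended clear of everything.

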